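Make up the tray to three loaded jars

ROBOT

A 6-joint arm with a two-finger parallel gripper is mounted at the origin on a cart in front of the work surface, level with it; the furniture and walls round the work are solid. World frame = base frame: x ahead of the robot, y to its left, z up, the work surface at z = 0. Lengths are in m, angles in rad, forces in N, time in s.
With the tool pointing down it reaches from about 0.275 to 1 m from the base axis. Payload 8.4 kg.
Tool frame: the origin (TCP) lies on the centre line of the jaws, within the pads' length; the fingertips stand 17 mm ahead of it and the grasp point (between the pads) lies 2 mm behind it (bot.tcp_to_tips is the z of the fingertips in the tool frame, in m); z points along the fingers, y is the line along which they close (so a half turn about z gives the same grasp; the last joint's range is limited). The gripper opens to 85 mm and grips with 20 to 120 N. Pads are 22 mm wide; open, the fingers measure 114 mm over their backs; the gripper's body (76 mm by 85 mm) begins 54 mm behind the grasp point. The pads swing forward as they close: fully open they stand 13 mm farther back than shut.
Start: joints at [-1.107, 0.353, 1.633, -0, 1.155, -0.002], TCP at [0.281, -0.558, 0.248] pointing down, gripper open.
Joint ranges: [-2.63, 2.63], [-0.92, 2.1], [0.06, 2.66], [-1.3, 4.44], [0, 2.69], [-3.02, 3.02]. Speed limits (rad/s): [2.22, 2.22, 2.79, 3.14, 3.14, 3.14].

INTERFACE

Orientations are given as a unit quaternion [x, y, z, w].
In Python, from workcell import bot, hand, kinematics, get_obs, vision, hand_in gives the robot as it stands. The module is installed in compiled form; this text tells all that it offers. Calls block until the motion is done:
- bot.reach(position, orientation): joint-space move of the TCP to a pose.
- bot.servo_line(position, ori=None, velocity=0.15): straight line of the TCP; ori=None keeps the orientation; velocity is the mean speed in m/s.
- bot.goto_joints(angles): joint-space move.
- hand.move_gripper(opening, strength=None): finger opening in m; strength is the grip in N (None keeps the last); returns when the fingers have stopped.
- bot.dwell(seconds).
- kinematics.solve_ik(position, orientation): joint angles nearest the present ones, or None.
- get_obs(): the state.
- vision.read_camera(name): name is "scene" or "top" or "wrist"; returns a dict with "frame" (400x640x3 uint8, red, green, blue), "intrinsics" (3x3 intrinsics, pixels), "view" (4x4, takes a point from world to camera coordinates). Camera axes: x right, y down, z forward; pixel columns grow to the right and rows downward; lengths in m; the calibration is good to about 2 mm. A picture is of the moment at which its call begins. There is no depth.
A pose or a line that the arm cannot do raises bot.IKError and nothing moves.
- hand_in(): hands the job in; it is judged then, once.
The state is a dict: "time_s": time; "joint_pos": joint angles; "joint_vel": joint speeds; "joint_efforts": joint torques, N m; "position": TCP position; "orientation": TCP orientation; "wrist_force": force on the tool from outside, world axes, zero at the start; "ft_torque": the same for the moment, N m; "gripper_width": finger opening in m; "grip_force": force on a finger pad.
Only numpy, scipy, OpenCV 4.12 (cv2) and the standard library are available. Lean on these libraries where they do the work, as an engineer would, in place of code of your own. Each camera call takes 0.05 s, during which the arm holds its last target. There are 200 camera calls.

TASK

The tray must hold three loaded jars, one upright in each pocket; one is in it already. Of the four jars in the sloped rack two are loaded with a metal slug and two with a plastic dummy that looks the same, so only their weight tells: put the two heavy ones into the tray's free pockets, and leave the two light ones in the rack, standing in its places as they were. Let go of everything and leave the timer and the tape roll beside the tray where they are.

Things in the scene. Friction and masses are not known exactly. Their poses are not given: they have to be found in the camera images.
- jar_1_mid (a point): one of four like closed white jars, 38 mm over the body, 41 mm over the lid (top 16 mm), 58 mm tall, leaning 25 deg forward in some place of the sloped rack. Two hold a loose metal slug and weigh 300 to 370 g, two a like plastic one and weigh about 55 g; looks and names do not tell which. Point: its centre, 29 mm up its axis; z is its axis, out through the lid
- jar_2_mid (a point): one of four like closed white jars, 38 mm over the body, 41 mm over the lid (top 16 mm), 58 mm tall, leaning 25 deg forward in some place of the sloped rack. Two hold a loose metal slug and weigh 300 to 370 g, two a like plastic one and weigh about 55 g; looks and names do not tell which. Point: its centre, 29 mm up its axis; z is its axis, out through the lid
- jar_3_mid (a point): one of four like closed white jars, 38 mm over the body, 41 mm over the lid (top 16 mm), 58 mm tall, leaning 25 deg forward in some place of the sloped rack. Two hold a loose metal slug and weigh 300 to 370 g, two a like plastic one and weigh about 55 g; looks and names do not tell which. Point: its centre, 29 mm up its axis; z is its axis, out through the lid
- jar_4_mid (a point): one of four like closed white jars, 38 mm over the body, 41 mm over the lid (top 16 mm), 58 mm tall, leaning 25 deg forward in some place of the sloped rack. Two hold a loose metal slug and weigh 300 to 370 g, two a like plastic one and weigh about 55 g; looks and names do not tell which. Point: its centre, 29 mm up its axis; z is its axis, out through the lid
- jar_5_mid (a point): a jar like the other four and known to be loaded (335 g); it already stands upright in one of the tray's pockets and stays in the tray. The point is its centre, 29 mm above its underside; z up through the lid
- rack: fixed rack 300 mm wide: a white slope rising 25 deg to the back, with a blue lip 26 mm high at its foot that the jars rest against, curbs 8 mm high between the four places (channel 44 to 47 mm wide each), and a blue cover above. Origin on the worktop under the jar row; x to its back, y along the row, z up. Jars in place lean forward along (-0.423, 0, 0.906) and lift straight out that way
- rack_place_1 (a point): jar place 1 of the rack, counted from its -y end, 72 mm apart: the point on the slope under the centre of a jar's underside, 50 mm above the worktop; axes as the rack's (not tilted)
- rack_place_2 (a point): jar place 2 of the rack, counted from its -y end, 72 mm apart: the point on the slope under the centre of a jar's underside, 50 mm above the worktop; axes as the rack's (not tilted)
- rack_place_3 (a point): jar place 3 of the rack, counted from its -y end, 72 mm apart: the point on the slope under the centre of a jar's underside, 50 mm above the worktop; axes as the rack's (not tilted)
- rack_place_4 (a point): jar place 4 of the rack, counted from its -y end, 72 mm apart: the point on the slope under the centre of a jar's underside, 50 mm above the worktop; axes as the rack's (not tilted)
- cover_edge (a point): middle of the front lower edge of the rack's level blue cover, 160 mm above the worktop; the cover is 8 mm thick, 300 mm wide and runs 97 mm back from here. It stands over the jar row, so that a vertical gripper does not fit: come in along a jar's leaning axis
- tray: fixed orange tray, 70 mm (its x) by 182 mm (its y), walls 14 mm high and 4 mm thick, floor 5 mm above the worktop, divided into three pockets in a row along y, each 62 by about 55 mm. Origin at the centre of its underside, z up
- tray_pocket_1 (a point): centre of the floor of the tray pocket at the -y end of the tray (5 mm above the worktop), axes as the tray's
- tray_pocket_2 (a point): centre of the floor of the tray pocket at the middle of the tray (5 mm above the worktop), axes as the tray's
- tray_pocket_3 (a point): centre of the floor of the tray pocket at the +y end of the tray (5 mm above the worktop), axes as the tray's
- timer_mid (a point): white lab timer, 42 x 66 x 57 mm, a bystander; the point is its centre, 28 mm up
- tape_roll_mid (a point): roll of brown tape lying flat, 92 mm across, 48 mm high, a bystander; the point is its centre, 24 mm up

How it is judged:
By the outcome, as a careful person would: the job done as asked, in the order asked, and still so for the second after the job is handed in, with the robot touching nothing.
It also fails if it takes over 72 s, if anything falls off the work surface, if the arm or the gripper's body presses on something with over 40 N, if the wrist force passes 120 N, or if a joint passes its speed limit or range.

## Working session

There is one attempt and no reset: what is moved stays moved. The work goes in short steps, each a Python script; the robot and the scene stay as the last script left them, time stands still between calls to the robot, and variables do not carry over. Pictures are saved under pics/ and viewed, at most 10 in all, crops included, and the job is handed in when it is done.

```bash
mkdir -p pics
python3 - <<'E'
from workcell import *
import cv2,numpy as np
o=get_obs();print(o['time_s'],o['position'],o['orientation'],o['wrist_force'])
for n in ['scene','top']:
    d=vision.read_camera(n);cv2.imwrite(f'pics/{n}0.png',d['frame'][:,:,::-1]);np.savez(f'{n}0.npz',**d)
    V=d['view'];print(n,d['intrinsics'].round(1).tolist(),(-V[:3,:3].T@V[:3,3]).round(3),V[:3,:3].round(3).tolist())
E
```

```text
0.0 [ 0.28049635 -0.55802067  0.24757339] [ 9.73000428e-01  2.30802299e-01 -1.71183123e-04 -6.60716530e-04] [ 0.13946819  0.03071049 -0.7963991 ]
scene [[386.1, 0.0, 321.9], [0.0, 386.1, 201.6], [0.0, 0.0, 1.0]] [-0.062 -0.855  0.648] [[0.638, -0.769, -0.018], [-0.452, -0.356, -0.818], [0.623, 0.53, -0.575]]
top [[399.2, 0.0, 324.1], [0.0, 399.2, 199.8], [0.0, 0.0, 1.0]] [ 0.404 -0.383  1.079] [[0.003, -1.0, 0.012], [-0.997, -0.004, -0.079], [0.079, -0.012, -0.997]]
```

View pics/scene0.png

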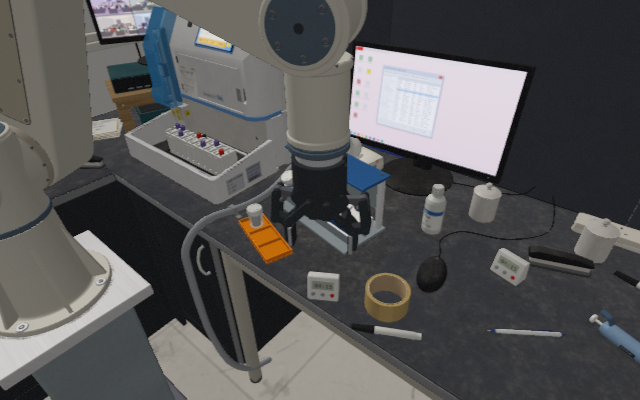

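View pics/top0.png

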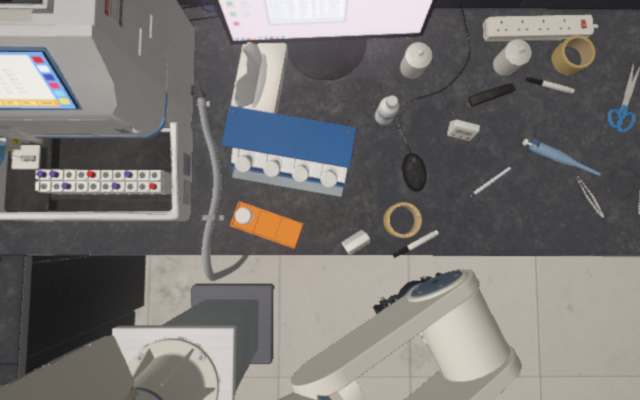

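The scene view is partly blocked by the arm. In the top view, the blue cover is at about (225–355, 110–170). Four lids are at about (243,164), (272,167), (300,172) and (329,178). The orange tray is at (231–302, 203–247), with jar 5 in its left (+y) pocket at (243,215). The timer is at (355,242) and the tape at (402,220).

```bash
cat > h.py <<'E'
import cv2,numpy as np
from scipy.spatial.transform import Rotation as R
def ray(d,uv):
    V=d['view'];K=d['intrinsics'];c=-V[:3,:3].T@V[:3,3]
    r=V[:3,:3].T@np.linalg.inv(K)@np.array([uv[0],uv[1],1.]);return c,r/np.linalg.norm(r)
def onz(d,uv,z):
    c,r=ray(d,uv);return c+r*(z-c[2])/r[2]
def tri(obs):
    A=np.zeros((3,3));b=np.zeros(3)
    for d,uv in obs:
        c,r=ray(d,uv);P=np.eye(3)-np.outer(r,r);A+=P;b+=P@c
    return np.linalg.solve(A,b)
def proj(d,p):
    q=d['view']@np.append(p,1);u=d['intrinsics']@q[:3];return u[:2]/u[2]
def mask(d,lo,hi):
    m=cv2.inRange(cv2.cvtColor(d['frame'],cv2.COLOR_RGB2HSV),lo,hi);return m
def big(m,n=1):
    return sorted(cv2.findContours(m,cv2.RETR_EXTERNAL,cv2.CHAIN_APPROX_NONE)[0],key=cv2.contourArea)[-n:][::-1]
BLUE=((100,150,60),(120,255,255));ORG=((5,180,100),(18,255,255))
def quad(c):
    h=cv2.convexHull(c)
    for e in np.arange(2,15,.5):
        q=cv2.approxPolyDP(h,e,True)
        if len(q)==4:return q[:,0].astype(float)
    return cv2.boxPoints(cv2.minAreaRect(c))
E
python3 - <<'E'
from h import *
d=dict(np.load('top0.npz'))
roi=np.zeros((400,640),np.uint8);roi[95:260,210:375]=255
c=big(mask(d,*BLUE)&roi)[0];q=quad(c);print('cover',q.tolist());print([onz(d,p,.168).round(4).tolist() for p in q])
c=big(mask(d,*ORG)&roi)[0];q=quad(c);print('tray',q.tolist());print([onz(d,p,.014).round(4).tolist() for p in q])
im=cv2.resize(d['frame'][100:255,215:375],None,fx=5,fy=5,interpolation=cv2.INTER_CUBIC)[...,::-1][:600]
im=cv2.resize(d['frame'][140:255,220:365],None,fx=5,fy=5,interpolation=cv2.INTER_CUBIC)[...,::-1]
cv2.imwrite('pics/topcrop.png',im)
E
```

```text
cover [[320.0, 124.0], [354.0, 128.0], [348.0, 166.0], [327.0, 160.0]]
[[0.6525, -0.3838, 0.168], [0.6435, -0.4629, 0.168], [0.5543, -0.4487, 0.168], [0.568, -0.4003, 0.168]]
tray [[239.0, 203.0], [300.0, 223.0], [294.0, 246.0], [231.0, 225.0]]
[[0.4787, -0.1686, 0.014], [0.4259, -0.3316, 0.014], [0.365, -0.3162, 0.014], [0.4201, -0.1486, 0.014]]
```

View pics/topcrop.png

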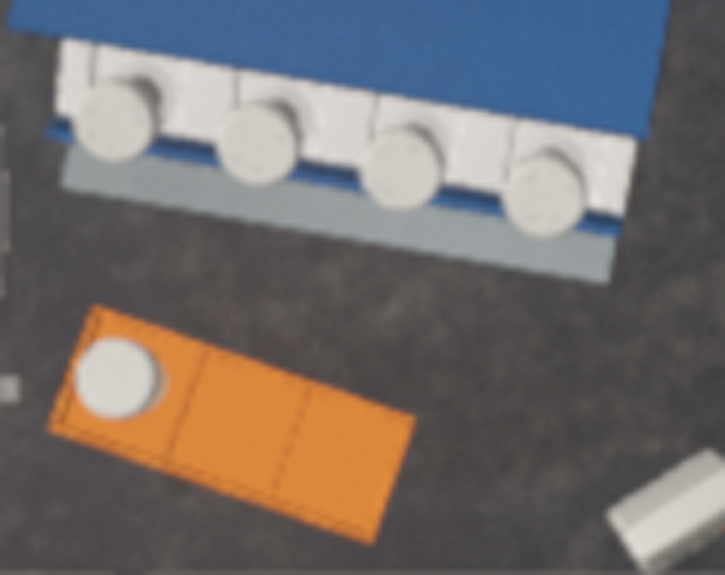

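The crop shows lid tops at about (115,119), (258,143), (402,166) and (544,193). The cover's front edge runs from (8,28) to (648,138). The tray corners are at (95,305), (415,415), (373,545) and (48,431), and pockets 1 and 2 are empty. I'll get rough positions from these and take a second view with the wrist camera.

```bash
cat >> h.py <<'E'
def full(p): return (np.array(p,float)+.5)/5-.5+np.array([220,140])
LID=[full(p) for p in [(544,193),(402,166),(258,143),(115,119)]]   # place 1..4 (from -y)
def toolR(xax,yax,zax): return R.from_matrix(np.c_[xax,yax,zax])
E
python3 - <<'E'
from h import *
from workcell import *
d=dict(np.load('top0.npz'))
L=np.array([onz(d,p,.1025) for p in LID]);print(L.round(4),np.linalg.norm(np.diff(L,axis=0),axis=1))
e=np.array([onz(d,full(p),.168) for p in [(8,28),(648,138)]]);print('edge',e.round(4),np.linalg.norm(e[0]-e[1]))
t=np.array([onz(d,full(p),.014) for p in [(95,305),(415,415),(373,545),(48,431)]]);print('tray',t.round(4),t.mean(0),np.linalg.norm(np.diff(t,axis=0),axis=1))
j=onz(d,full((115,377)),.063);print('jar5',j)
ya=e[0]-e[1];print('rack yaw edge',np.degrees(np.arctan2(-ya[0],ya[1])),'lids',np.degrees(np.arctan2(-(L[3]-L[0])[0],(L[3]-L[0])[1])))
yl=L[3]-L[0];yl[2]=0;y=yl/np.linalg.norm(yl);x=np.array([y[1],-y[0],0]);z=np.array([0,0,1.])
a=-.4226*x+.9063*z
for s in (1,-1):
    Rt=toolR(np.cross(s*y,-a),s*y,-a)
    p=L.mean(0)+a*.14
    q=kinematics.solve_ik(p,Rt.as_quat());print(s,p,q)
E
```

```text
[[ 0.5345 -0.4051  0.1025]
 [ 0.5476 -0.335   0.1025]
 [ 0.5588 -0.264   0.1025]
 [ 0.5704 -0.1934  0.1025]] [0.07126598 0.07190352 0.07151268]
edge [[ 0.6014 -0.1561  0.168 ]
 [ 0.5515 -0.4515  0.168 ]] 0.2996035212191237
tray [[ 0.4851 -0.1674  0.014 ]
 [ 0.427  -0.3385  0.014 ]
 [ 0.3582 -0.3168  0.014 ]
 [ 0.4179 -0.1438  0.014 ]] [ 0.42206123 -0.24164804  0.014     ] [0.18072105 0.07217959 0.18298008]
jar5 [ 0.44475453 -0.18819955  0.063     ]
rack yaw edge -9.588073884639508 lids -9.619576368980908
1 [ 0.49449215 -0.28947017  0.229382  ] [-0.64216886  0.13488072  2.0492952   0.35248252  0.59324533 -2.30229869]
-1 [ 0.49449215 -0.28947017  0.229382  ] [-0.64216886  0.13488072  2.0492952   0.35248252  0.59324533  0.83929397]
```

```bash
cat >> h.py <<'E'
Y=np.array([0.0359,0.2117,0]);Y/=np.linalg.norm(Y);X=np.array([Y[1],-Y[0],0]);A=-.4226*X+np.array([0,0,.9063])
RT={s:toolR(np.cross(s*Y,-A),s*Y,-A).as_quat() for s in (1,-1)}
E
python3 - <<'E'
from h import *
from workcell import *
p0=np.array([0.5528,-.2994,.1025])
bot.reach(p0+A*.16,RT[-1]);hand.move_gripper(.058)
d=vision.read_camera('wrist');np.savez('w0.npz',**d);cv2.imwrite('pics/w0.png',d['frame'][:,:,::-1])
o=get_obs();print(o['time_s'],o['position'],o['wrist_force'],o['gripper_width'])
V=d['view'];c=-V[:3,:3].T@V[:3,3];M=R.from_quat(o['orientation']).as_matrix();print('cam in tool',M.T@(c-o['position']),(V[:3,:3]@M).round(2).tolist())
t=dict(np.load('top0.npz'))
print([proj(d,onz(t,p,.1025)).round(0).tolist() for p in LID])
s=vision.read_camera('scene');np.savez('s1.npz',**s)
E
```

```text
1.825 [ 0.4860804  -0.28835404  0.24745218] [0.08004722 0.61131861 0.39630844] 0.058023632073090234
cam in tool [ 0.07057133  0.00108463 -0.12495182] [[-0.0, 1.0, 0.0], [-0.96, -0.0, -0.27], [-0.27, -0.0, 0.96]]
[[439.0, 187.0], [360.0, 186.0], [281.0, 187.0], [202.0, 188.0]]
```

View pics/w0.png

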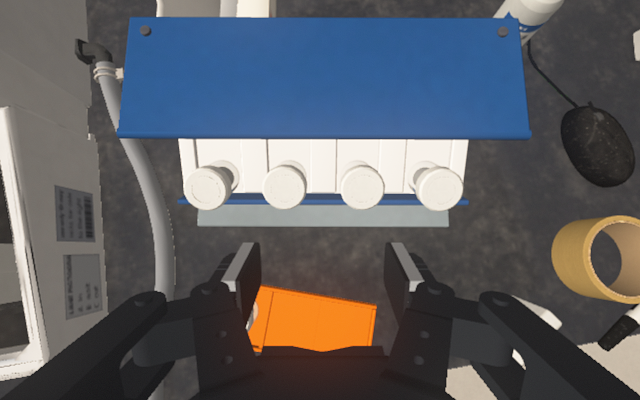

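The wrist view shows lid tops at about (208,188), (284,187), (362,187) and (439,188), close to the predicted positions, and the cover's front edge at row 136. The camera sits on tool +x. I'll grasp with the half turn so it faces away from the cover.

Run:
```python
from h import *
d=dict(np.load('w0.npz'));t=dict(np.load('top0.npz'))
def hough(d,x0,x1,y0,y1,f,r):
    g=cv2.cvtColor(cv2.resize(d['frame'][y0:y1,x0:x1],None,fx=f,fy=f,interpolation=cv2.INTER_CUBIC),cv2.COLOR_RGB2GRAY)
    c=cv2.HoughCircles(g,cv2.HOUGH_GRADIENT,1,50*f/5*3,param1=60,param2=12,minRadius=int(r[0]*f),maxRadius=int(r[1]*f))
    c=c[0][:6];return np.c_[(c[:,:2]+.5)/f-.5+[x0,y0],c[:,2]/f]
a=hough(d,170,480,150,220,4,(19,25));a=a[np.argsort(a[:,0])];print(a.round(1).tolist())
b=hough(t,225,350,150,195,8,(7,9.5));b=b[np.argsort(b[:,0])];print(b.round(1).tolist(),[p.round(1).tolist() for p in LID])
W=[(439,188),(362,187),(284,187),(208,188)]
for p,w in zip(LID,W):
    print('lid',tri([(t,p),(d,w)]).round(4))
m=mask(d,*BLUE);c=big(m)[0];q=quad(c);print('cover',q.tolist())
fl=[(119,134),(529,134)]
for p,w in zip([full((8,28)),full((648,138))],fl): print('edge top',tri([(t,p),(d,w)]).round(4))
m=mask(d,*ORG);q=quad(big(m)[0]);print('tray w',q.tolist(),[onz(d,p,.014).round(4).tolist() for p in q])
cv2.imwrite('pics/w0c.png',cv2.resize(d['frame'][115:220,170:480],None,fx=2.5,fy=2.5,interpolation=cv2.INTER_CUBIC)[...,::-1])
```

```text
[[205.8, 186.8, 22.6], [284.8, 186.5, 22.3], [313.5, 169.0, 23.2], [360.5, 184.5, 24.3], [439.2, 187.0, 23.2]]
[[241.9, 164.8, 7.9], [286.8, 164.2, 8.7], [340.5, 173.5, 7.6]] [[328.4, 178.2], [300.0, 172.8], [271.2, 168.2], [242.6, 163.4]]
lid [ 0.5342 -0.405   0.1031]
lid [ 0.5461 -0.3354  0.1091]
lid [ 0.555  -0.2673  0.1222]
lid [ 0.5767 -0.1875  0.0697]
cover [[533.0, 26.0], [528.0, 138.0], [117.0, 134.0], [131.0, 17.0]]
edge top [ 0.6044 -0.1557  0.1615]
edge top [ 0.5522 -0.4513  0.1693]
tray w [[260.0, 285.0], [374.0, 304.0], [371.0, 345.0], [255.0, 351.0]] [[0.4702, -0.2154, 0.014], [0.4283, -0.3387, 0.014], [0.3862, -0.327, 0.014], [0.4014, -0.2003, 0.014]]
```

View pics/w0c.png

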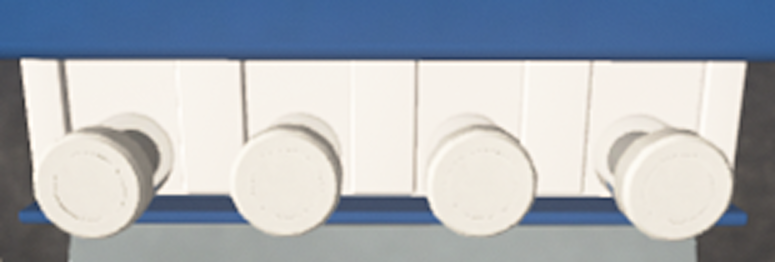

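Ring centres in the crop are at x = 93, 287, 482 and 675, and y = 186. In full pixels that is (207,189), (285,189), (363,189) and (440,189). I'll take a second wrist view with the half turn, which gives a 14 cm baseline.

Run:
```python
from h import *
from workcell import *
p0=np.array([0.5528,-.2994,.1025])
bot.reach(p0+A*.13,RT[1])
d=vision.read_camera('wrist');np.savez('w1.npz',**d)
o=get_obs();print(o['time_s'],o['joint_pos'],o['wrist_force'],d['intrinsics'][0,0])
t=dict(np.load('top0.npz'))
P=[proj(d,onz(t,p,.1025)).round(0) for p in LID];print(P)
cv2.imwrite('pics/w1.png',d['frame'][:,:,::-1])
```

```text
4.5917 [-0.63795059  0.15380066  2.05080776  0.3608482   0.57284122 -2.3089526 ] [ 0.46643915  0.47910788 -0.05541118] 322.86622307927473
[array([192., 192.]), array([279., 194.]), array([367., 193.]), array([455., 192.])]
```

View pics/w1.png

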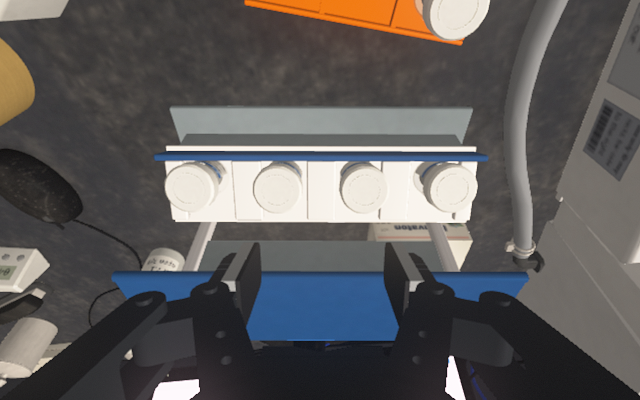

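In the second wrist view the lids are at about (191,188), (277,189), (363,189) and (450,188). The cover's front edge is at row 272, with its ends at (113,272) and (527,272). The tray is at the top of the picture, with jar 5 at (453,12).

Run:
```python
from h import *
t=dict(np.load('top0.npz'));a=dict(np.load('w0.npz'));b=dict(np.load('w1.npz'))
W0=[(439.9,189.3),(362.7,189.3),(284.7,189.3),(207.1,189.3)]
def H(d,c,r):
    x,y=int(c[0])-45,int(c[1])-40;g=cv2.cvtColor(cv2.resize(d['frame'][y:y+80,x:x+90],None,fx=4,fy=4,interpolation=cv2.INTER_CUBIC),cv2.COLOR_RGB2GRAY)
    k=cv2.HoughCircles(g,cv2.HOUGH_GRADIENT,1,200,param1=60,param2=8,minRadius=int(r[0]*4),maxRadius=int(r[1]*4))[0][0]
    return ((k[0]+.5)/4-.5+x,(k[1]+.5)/4-.5+y,k[2]/4)
W1=[(191,188),(277,189),(363,189),(450,188)]
print([np.round(H(b,c,(22,28)),1).tolist() for c in W1]);print([np.round(H(a,c,(19,25)),1).tolist() for c in W0])
L=[]
for i in range(4):
    p=tri([(a,W0[i]),(b,W1[i])]);L.append(p);print('lid',i+1,p.round(4),tri([(t,LID[i]),(a,W0[i]),(b,W1[i])]).round(4),(proj(a,p)-W0[i]).round(1),(proj(b,p)-W1[i]).round(1))
L=np.array(L);print('pitch',np.linalg.norm(np.diff(L,axis=0),axis=1),'yaw',np.degrees(np.arctan2(-(L[3]-L[0])[0],(L[3]-L[0])[1])))
# lower cover edge: w0 bottom border of blue, w1 top border of blue
for n,d in (('a',a),('b',b)): 
    m=mask(d,*BLUE);ys=[(c,np.where(m[(60 if n=='a' else 240):,c])[0]) for c in (200,300,400)]
    print(n,[(c,(60 if n=='a' else 240)+y.min(),(60 if n=='a' else 240)+y.max(),len(y)) for c,y in ys])
e=[tri([(a,(119,137)),(b,(527,272))]),tri([(a,(529,137)),(b,(113,272))])];print('edge',np.round(e,4))
m=np.mean(e,axis=0)-L.mean(0);print('edge rel lids: X',m@X,'z',m[2],'perp dist from axis',m-(m@A)*A,np.linalg.norm((m-(m@A)*A)-((m@Y)*Y)))
# tray in b: far/near corners
print('tray top corners from b', onz(b,(462,43),.014).round(4), 'pred top(+y,+x corner)', proj(b,[.4851,-.1674,.014]).round(1), 'jar5',onz(b,(453,12),.063).round(4),proj(b,[.4448,-.1882,.063]))
```

```text
[[188.1999969482422, 190.5, 25.600000381469727], [277.0, 188.1999969482422, 23.399999618530273], [363.79998779296875, 189.1999969482422, 24.299999237060547], [455.20001220703125, 192.0, 25.100000381469727]]
[[439.20001220703125, 187.0, 23.200000762939453], [360.5, 184.5, 24.299999237060547], [284.79998779296875, 186.5, 22.299999237060547], [205.8000030517578, 186.8000030517578, 22.600000381469727]]
lid 1 [ 0.5334 -0.4074  0.0977] [ 0.5336 -0.4062  0.099 ] [-0.4 -0.1] [-0.5  0. ]
lid 2 [ 0.545  -0.3369  0.0994] [ 0.5463 -0.3363  0.0989] [-0.3 -0. ] [-0.4  0. ]
lid 3 [ 0.5569 -0.2668  0.0995] [ 0.5582 -0.2656  0.0982] [ 0.1 -0. ] [0.1 0. ]
lid 4 [ 0.5692 -0.1959  0.0979] [ 0.5711 -0.194   0.0952] [-0.1  0. ] [-0.1 -0. ]
pitch [0.07142809 0.07111983 0.07194785] yaw -9.621335247818761
a [(200, np.int64(60), np.int64(132), 73), (300, np.int64(60), np.int64(118), 58), (400, np.int64(60), np.int64(114), 55)]Traceback (most recent call last):
  File "<stdin>", line 17, in <module>
    return umr_minimum(a, axis, None, out, keepdims, initial, where)
ValueError: zero-size array to reduction operation minimum which has no identity
```

Run:
```python
from h import *
t=dict(np.load('top0.npz'));a=dict(np.load('w0.npz'));b=dict(np.load('w1.npz'))
L=np.array([.5512,-.3018,.0986])
e=[tri([(a,(119,137)),(b,(527,272))]),tri([(a,(529,137)),(b,(113,272))])];print('edge',np.round(e,4))
m=np.mean(e,axis=0)-L;v=m-(m@A)*A-(m@Y)*Y;print('edge rel lids: X',m@X,'z',m[2],'Y',m@Y,'perp dist',np.linalg.norm(v),'along',m@A)
print('tray corner',tri([(t,full((95,305))),(b,(462,43))]).round(4), onz(b,(462,43),.014).round(4), proj(b,[.4851,-.1674,.014]).round(1), 'jar5',tri([(t,full((115,377))),(b,(455,11))]).round(4),onz(b,(455,11),.063).round(4),proj(b,[.4448,-.1882,.063]))
q=[onz(b,p,.014) for p in [(246,4),(390,24)]];print(q)
```

```text
edge [[ 0.6036 -0.1567  0.1617]
 [ 0.5528 -0.4561  0.1616]]
edge rel lids: X 0.0274159803895318 z 0.06301097498047031 Y -9.419963278170661e-06 perp dist 0.051476301639330264 along 0.045520853312184105
tray corner [ 0.4858 -0.1663  0.0069] [ 0.4836 -0.1691  0.014 ] [463.9  44.5] jar5 [ 0.4463 -0.189   0.0564] [ 0.4458 -0.1932  0.063 ] [463.04706084   7.89161127]
[array([ 0.42569206, -0.33912408,  0.014     ]), array([ 0.4588605 , -0.22838201,  0.014     ])]
```

```bash
cat >> h.py <<'E'
from workcell import bot,hand,kinematics,get_obs,vision,hand_in
MID=np.array([.5515,-.3012,.101])
def lid(i): return MID+(i-2.5)*.072*Y
def st():
    o=get_obs();return o['time_s'],o['wrist_force'].round(2),round(o['gripper_width'],4),round(float(np.max(o['grip_force'])),1),o['position'].round(4)
def weigh(i):
    l=lid(i);bot.servo_line(l+A*.04,velocity=.2);bot.dwell(.2);f0=get_obs()['wrist_force'];print(i,'pre',*st())
    bot.servo_line(l-A*.010,velocity=.08);print('down',*st())
    hand.move_gripper(.030,45);print('grip',*st())
    w=get_obs()['gripper_width']
    if not .036<w<.044: hand.move_gripper(.058);bot.servo_line(l+A*.04);print('BAD GRASP');return None
    bot.servo_line(l+A*.010,velocity=.08);bot.dwell(.4)
    f=np.mean([(bot.dwell(.03),get_obs()['wrist_force'])[1] for _ in range(5)],axis=0)-f0
    print('weight',f.round(2),*st());return -f[2]
def putback(i):
    l=lid(i);bot.servo_line(l-A*.010,velocity=.06);print('back',*st());hand.move_gripper(.058);bot.servo_line(l+A*.04,velocity=.12)
E
python3 - <<'E'
from h import *
w=weigh(1);print(w)
if w is not None and w<2: putback(1)
print(st())
E
```

```text
1 pre 5.6583 [ 0.49 -0.21 -0.07] 0.0581 0.0 [ 0.5171 -0.4043  0.1382]
down 6.4333 [ 0.9  -0.14 -0.41] 0.0581 0.0 [ 0.5376 -0.4083  0.0917]
grip 6.7417 [-0.68  0.39  3.16] 0.039 45.1 [ 0.5378 -0.4087  0.0927]
weight [-0.92  0.15 -0.36] 7.7083 [-0.5  -0.54 -0.67] 0.0391 45.3 [ 0.5293 -0.4069  0.1099]
0.3604860846247937
back 8.1917 [-4.18  3.77 11.71] 0.039 46.6 [ 0.5382 -0.4081  0.0923]
(9.0833, array([-0.92, -0.4 , -0.83]), 0.0582, 0.0, array([ 0.5168, -0.405 ,  0.1374]))
```

```bash
cat >> h.py <<'E'
T=np.array([.4215,-.2425,0]);TY=np.array([.324,.946,0]);TY/=np.linalg.norm(TY);TX=np.array([TY[1],-TY[0],0])
def pocket(k): return T+(k-2)*.0593*TY
E
python3 - <<'E'
from h import *
for i in (2,):
    w=weigh(i);print(w)
    if w is not None and w<2: putback(i)
for s in (1,-1):
    q=toolR(np.cross(s*TX,[0,0,-1]),s*TX,[0,0,-1]).as_quat()
    for k in (1,2): print(s,k,kinematics.solve_ik(pocket(k)+[0,0,.18],q),kinematics.solve_ik(pocket(k)+[0,0,.054],q))
print(st())
d=vision.read_camera('wrist');cv2.imwrite('pics/w2.png',d['frame'][:,:,::-1])
E
```

```text
2 pre 9.7917 [ 0.13 -0.27 -0.94] 0.058 0.0 [ 0.5289 -0.3348  0.1371]
down 10.5667 [ 0.18 -0.   -0.22] 0.0579 0.0 [ 0.5497 -0.3373  0.0918]
grip 10.875 [-1.75  1.62  5.92] 0.0387 45.0 [ 0.5497 -0.3375  0.0927]
weight [-0.25  0.54 -2.7 ] 11.8417 [ 0.06  0.55 -3.71] 0.0389 45.9 [ 0.5413 -0.3359  0.1099]
2.695652119593124
1 1 [-6.41523442e-01  2.43731708e-01  1.96015302e+00 -4.44089210e-16
  9.37707927e-01 -3.11550429e-01] [-6.41523442e-01  4.45854881e-01  2.03770080e+00 -4.44089210e-16
  6.58036970e-01 -3.11550429e-01]
1 2 [-5.25164051e-01  2.21965881e-01  1.98978856e+00 -4.44089210e-16
  9.29838215e-01 -1.95191038e-01] [-5.25164051e-01  4.29914678e-01  2.06883240e+00 -4.44089210e-16
  6.42845574e-01 -1.95191038e-01]
-1 1 [-6.41523442e-01  2.43731708e-01  1.96015302e+00 -4.44089210e-16
  9.37707927e-01  2.83004222e+00] [-6.41523442e-01  4.45854881e-01  2.03770080e+00 -4.44089210e-16
  6.58036970e-01  2.83004222e+00]
-1 2 [-5.25164051e-01  2.21965881e-01  1.98978856e+00 -4.44089210e-16
  9.29838215e-01  2.94640162e+00] [-5.25164051e-01  4.29914678e-01  2.06883240e+00 -4.44089210e-16
  6.42845574e-01  2.94640162e+00]
(11.8417, array([ 0.06,  0.55, -3.71]), 0.0389, 45.9, array([ 0.5413, -0.3359,  0.1099]))
```

View pics/w2.png

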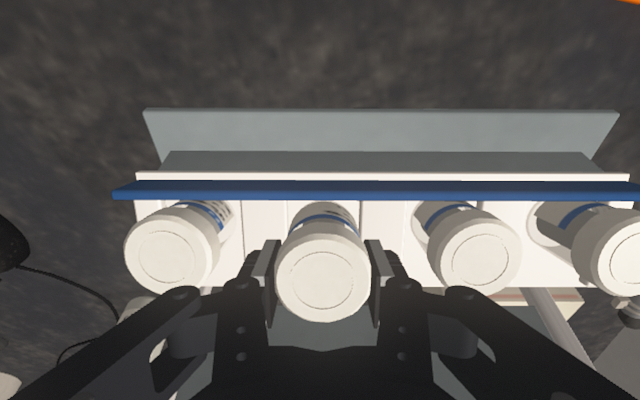

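Jar 2 is held centred and is heavy; jar 1 stands back in its place with its lid at (170,255). I'll put jar 2 in pocket 1.

```bash
cat >> h.py <<'E'
QV=toolR(np.cross(TX,[0,0,-1]),TX,[0,0,-1]).as_quat()
def place(i,k):
    bot.servo_line(lid(i)+A*.10,velocity=.2)
    P=pocket(k);bot.reach(P+[0,0,.15],QV);bot.servo_line(P+[0,0,.063],velocity=.15);bot.dwell(.2)
    f0=get_obs()['wrist_force'][2];print('hover',*st())
    for z in np.arange(.060,.047,-.0015):
        bot.servo_line(P+[0,0,z],velocity=.05);bot.dwell(.05)
        if get_obs()['wrist_force'][2]-f0>2.5: break
    print('touch',z,*st());hand.move_gripper(.060);bot.dwell(.1);bot.servo_line(P+[0,0,.15],velocity=.2);print('rel',*st())
E
python3 - <<'E'
from h import *
place(2,1)
d=vision.read_camera('wrist');np.savez('w3.npz',**d);cv2.imwrite('pics/w3.png',d['frame'][:,:,::-1])
E
```

```text
hover 15.2583 [ 0.34 -0.15 -3.64] 0.0389 46.1 [ 0.4029 -0.299   0.0639]
touch 0.04949999999999999 17.6583 [-3.57  2.88 13.67] 0.0386 47.8 [ 0.4025 -0.2988  0.0506]
rel 18.75 [ 0.53 -0.15 -0.32] 0.0601 0.0 [ 0.4019 -0.2983  0.1494]
```

View pics/w3.png

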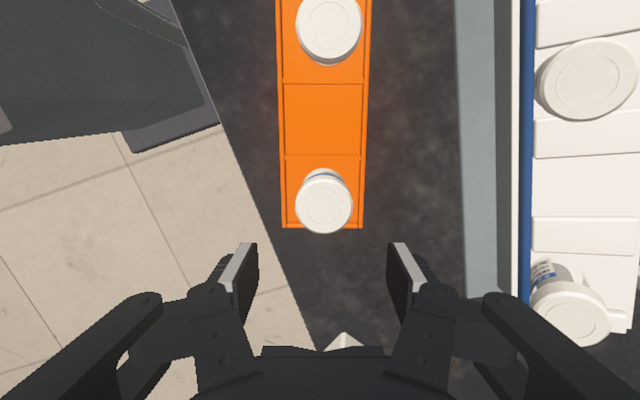

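Jar 2 stands upright in pocket 1, with its lid at (324,202). Jar 5 is in pocket 3, and pocket 2 is free. Place 3 is next.

Run:
```python
from h import *
hand.move_gripper(.058)
bot.reach(lid(3)+A*.10,RT[1])
for i in (3,4):
    w=weigh(i);print(i,w)
    if w is None: break
    if w<1.7: putback(i)
    else: break
print(st())
```

```text
3 pre 21.35 [-0.11  0.86 -0.32] 0.0583 0.0 [ 0.541  -0.2632  0.1385]
down 22.125 [0.5  0.57 0.7 ] 0.0579 0.0 [ 0.5616 -0.2664  0.0919]
grip 22.4333 [-3.15  0.82  5.8 ] 0.0392 44.9 [ 0.5617 -0.2665  0.0926]
weight [ 0.07 -0.81 -2.94] 23.4 [-0.7   0.39 -3.1 ] 0.0388 45.9 [ 0.5533 -0.265   0.1099]
3 2.942551985997437
(23.4, array([-0.7 ,  0.39, -3.1 ]), 0.0388, 45.9, array([ 0.5533, -0.265 ,  0.1099]))
```

Run:
```python
from h import *
place(3,2)
bot.servo_line(get_obs()['position']+[0,0,.10],velocity=.25)
bot.reach([.281,-.558,.248],[.973,.2308,0,0])
d=vision.read_camera('top');s=vision.read_camera('scene')
a=cv2.resize(d['frame'][140:260,220:420],None,fx=4,fy=4,interpolation=cv2.INTER_CUBIC)[:300]
a=cv2.resize(d['frame'][135:255,220:420],(500,300));b=cv2.resize(s['frame'][140:320,230:430],(500,300))
a=cv2.resize(d['frame'][140:260,220:420],None,fx=3,fy=3,interpolation=cv2.INTER_CUBIC)[:360]
b=cv2.resize(s['frame'][195:315,230:430],None,fx=2,fy=2,interpolation=cv2.INTER_CUBIC)
c=np.zeros((600,600,3),np.uint8);c[:360]=a;c[360:600,:400]=b
cv2.imwrite('pics/end.png',c[:,:,::-1]);print(st())
```

```text
hover 26.7083 [ 0.38 -0.38 -3.  ] 0.039 46.0 [ 0.4222 -0.2429  0.0639]
touch 0.04949999999999999 29.1083 [-3.65  0.99 17.94] 0.0383 48.0 [ 0.4219 -0.2428  0.0507]
rel 30.2 [-0.56  0.   -0.04] 0.0601 0.0 [ 0.4211 -0.2423  0.1494]
(32.15, array([-0.23, -0.55, -0.56]), 0.0602, 0.0, array([ 0.282, -0.557,  0.248]))
```

View pics/end.png

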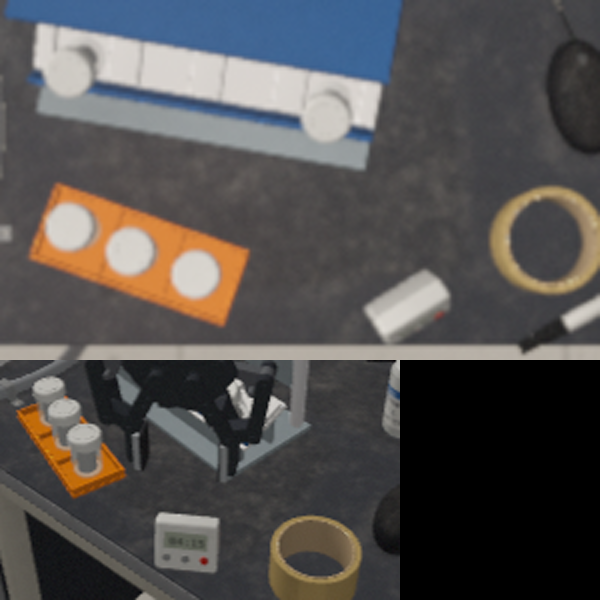

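All three pockets hold upright jars. Places 1 and 4 of the rack still hold their jars: place 1's lid is at (326,116) in the crop, the same spot as before. The timer and tape haven't moved.

```bash
python3 -c "
from workcell import *
print(hand_in())"
```

```text
the job is handed in; nothing more can be done
None
```

The job is handed in at about 32 s of robot time: the two heavy jars, from rack places 2 and 3, now stand upright in tray pockets 1 and 2, the light jars are in rack places 1 and 4 (place 4 was never lifted, so it is light by elimination), and the timer and tape were left where they were.

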